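Change the batch on a blood sample rocker

ROBOT

A 6-joint arm with a two-finger parallel gripper is mounted at the origin on the work surface. World frame = base frame: x ahead of the robot, y to its left, z up, the work surface at z = 0. Lengths are in m, angles in degrees, forces in N, time in s.
With the tool pointing down it reaches from about 0.4 to 0.825 m from the base axis. Payload 7 kg.
Tool frame: the origin (TCP) lies midway between the tips of the shut fingers; the grasp point (between the pads) lies 19 mm behind it; z points along the fingers, y is the line along which they close (so a half turn about z gives the same grasp; the last joint's range is limited). The gripper opens to 88 mm and grips with 3 to 60 N. Pads are 19 mm wide; open, the fingers measure 130 mm over their backs; the gripper's body (78 mm by 193 mm) begins 47 mm behind the grasp point.
Start: joints at [16.507, 20.546, 0.682, 0, -70.136, -16.507], TCP at [0.675, -0, 0.227] pointing down, gripper open.
Joint ranges: [-176.03, 176.03], [-82.01, 121.73], [-58.28, 71.71], [-173.87, 95.51], [-174.79, -0.11], [-173.66, 173.66]. Speed limits (degrees/s): [136.94, 136.94, 172.46, 180, 180, 180].

INTERFACE

Orientations are given as [roll, pitch, yaw] about the fixed x, y, z axes, in that order (R = Rz(yaw) Ry(pitch) Rx(roll)).
In Python, from plant import * gives the robot as it stands.
- The arm moves only by the tool move_arm, never from a script. Its argument "commands" is a list of rows, each a list of 7 numbers: the shift along the world's x, y, z in mm, then the turn, a rotation vector about the world's x, y, z in degrees, then the opening in per cent of the stroke, from 0 (shut) to 100 (fully open). In form: [[x, y, z, rx, ry, rz, fingers], ...]. A call has 1 to 20 rows; each row shifts and turns the commanded pose from where the row before left it; what a row does not reach is not made up. A row lasts 1/10 s, in which the tool goes at most 50 mm and 8.59 degrees, less where a joint would pass 70% of its speed; a pose out of reach is approached as far as the arm can. A call with a gripper value outside its range is refused whole. The fingers move at their own pace and stop on an object; "squeeze" is the grip in N (left out, the last holds). Time passes only in rows, so rows that do not move let the fingers close. It gives the time, the measured TCP pose, the force and the opening at its end, in the units of the state.
- get_state(): the state, without advancing time (a new reading comes with each control period).
- capture(name): name is "scene" or "side" or "wrist"; returns a dict with "frame" (400x640x3 uint8, blue, green, red), "camera_matrix" (3x3 intrinsics, pixels), "world_to_cam" (4x4, takes a point from world to camera coordinates); the wrist camera has in their place "tool_from_camera" (4x4, takes a point from camera to tool coordinates, whose origin is the TCP and whose axes are the flange's). Camera axes: x right, y up, looking along -z (the intrinsics and any distortion apply to the point x, -y, -z); pixel columns grow to the right and rows downward; lengths in m; the calibration is good to about 2 mm. A picture is of the moment at which its call begins: read the wrist's pose just before it. There is no depth.
- close_job(): hands the job in, once; it reports no verdict.
The state is a dict: "time_s": time; "joints": joint angles; "qd": joint speeds; "joint_torque": joint torques, N m; "tcp_pos": TCP position; "eef_rot": TCP orientation; "contact_force": force on the tool from outside, world axes, zero at the start; "moment": the same for the moment, N m; "gripper_width": finger opening in m.
Only numpy, scipy, OpenCV 4.12 (cv2) and the standard library are available. Lean on these libraries where they do the work, as an engineer would, in place of code of your own. Each camera call takes 0.05 s, during which the arm holds its last target. There are 200 camera calls.

TASK

Change over the sample rocker, handling tubes only while it is stopped: turn its selector to the square stop mark, move the mixed blood tubes from its platform to the steel tray so that they lie flat inside it, and lay every waiting tube from the absorbent pad flat in a groove of its own on the platform. Add three clicks, clockwise, to whatever the timer now shows, and when the tubes are changed over start the rocker by turning the selector to the three-dot mark. Leave the cup, sharps bin and bottle where they are.

Things in the scene. Friction and masses are not known exactly. Their poses are not given: they have to be found in the camera images.
- rocker: sample rocker: white housing fixed to the bench, 270 mm along x by 240 mm along y. Origin at the centre of its underside; x points away from the robot, y to its left. The front 100 mm is a dark control deck 70 mm high, with the selector at (-88, 60) mm and the timer at (-88, -60) mm; behind it the level, still platform with its mat 105 mm high, its near edge at x = -25 mm
- selector (a joint): selector knob angle: 0 = pointer at the white square (stop); grows clockwise seen from above; five click positions 0.5236 rad apart: square, then one, two, three, four white dots (0.524, 1.047, 1.571, 2.094). End stops 0.04 rad beyond first and last. Upright axis; let go, it snaps into the nearest click; takes about 0.07 N m to turn
- selector_grip (a point): on the axis of the selector, a black pointer knob: a bar 42 mm long, 14 wide, standing 30 high on a disc 44 mm across. The point lies 10 mm below the bar's top, 104 mm above the bench; its x axis runs along the bar to the white pointer, z up; it turns with the knob
- timer (a joint): timer knob angle: 0 = pointer at the long white tick; grows clockwise seen from above; eight click positions 0.5236 rad apart (0 to 3.665), with a short white tick at each of the others. It starts in one of the first three. End stops 0.04 rad beyond first and last. Upright axis; let go, it snaps into the nearest click; takes about 0.07 N m
- timer_grip (a point): on the axis of the timer, a knob just like the selector, 120 mm to the right of it. The point lies 10 mm below the bar's top, 104 mm above the bench; its x axis runs along the bar to the white pointer, z up; it turns with the knob
- timer_pointer (a point): the pointer end of the timer's bar, 20 mm from its axis, on the bar's top
- platform (a point): centre of the top of the grey rubber mat on the platform (160 mm along x, 240 along y). x runs along the grooves, away from the deck; z up. Ten ribs 3 mm high and wide along x, at y = -112.5, -87.5 .. 112.5 mm, leave nine grooves 22 mm wide, centred 25 mm apart from y = -100 to 100. Rims: 8 mm high at x = +-77 mm, 4 mm at the sides. A tube in a groove has its axis 8 to 9 mm above the mat
- tray: steel tray, open on top, fixed to the bench: 200 mm along its x, 150 mm along its y, 18 mm high, walls and floor 4 mm thick. Origin at the centre of its underside
- pad: pale absorbent pad, fixed to the bench, flat, 260 mm along its x by 150 mm along its y, 4 mm thick, where the waiting tubes lie. Origin at the centre of its underside
- mixed1: capped glass blood tube lying on its side, clear with dark red filling and a violet cap, all tubes alike: 16 mm diameter, 100 mm long with its cap (the last 18 mm at +x, 17.6 mm across); about 20 g. Origin at the middle of its length, on its axis; x runs along the tube towards the cap. Loose; may be absent. At the start in a groove of the platform: a mixed tube, to go to the tray
- mixed2: capped glass blood tube lying on its side, clear with dark red filling and a violet cap, all tubes alike: 16 mm diameter, 100 mm long with its cap (the last 18 mm at +x, 17.6 mm across); about 20 g. Origin at the middle of its length, on its axis; x runs along the tube towards the cap. Loose; may be absent. At the start in a groove of the platform: a mixed tube, to go to the tray
- mixed3: capped glass blood tube lying on its side, clear with dark red filling and a violet cap, all tubes alike: 16 mm diameter, 100 mm long with its cap (the last 18 mm at +x, 17.6 mm across); about 20 g. Origin at the middle of its length, on its axis; x runs along the tube towards the cap. Loose; may be absent. At the start in a groove of the platform: a mixed tube, to go to the tray
- fresh1: capped glass blood tube lying on its side, clear with dark red filling and a violet cap, all tubes alike: 16 mm diameter, 100 mm long with its cap (the last 18 mm at +x, 17.6 mm across); about 20 g. Origin at the middle of its length, on its axis; x runs along the tube towards the cap. Loose; may be absent. At the start on the absorbent pad: a waiting tube, to go on the platform
- fresh2: capped glass blood tube lying on its side, clear with dark red filling and a violet cap, all tubes alike: 16 mm diameter, 100 mm long with its cap (the last 18 mm at +x, 17.6 mm across); about 20 g. Origin at the middle of its length, on its axis; x runs along the tube towards the cap. Loose; may be absent. At the start on the absorbent pad: a waiting tube, to go on the platform
- fresh3: capped glass blood tube lying on its side, clear with dark red filling and a violet cap, all tubes alike: 16 mm diameter, 100 mm long with its cap (the last 18 mm at +x, 17.6 mm across); about 20 g. Origin at the middle of its length, on its axis; x runs along the tube towards the cap. Loose; may be absent. At the start on the absorbent pad: a waiting tube, to go on the platform
- cup: bystander: lidded specimen cup, 58 mm in diameter, 65 mm high; origin at the centre of its underside
- sharps: bystander: small yellow sharps bin with a red lid, 90 mm square, 110 mm high; origin at the centre of its underside
- reagent: bystander: white reagent bottle with a blue-grey cap, 60 mm in diameter, 140 mm high; origin at the centre of its underside
Things that resemble listed ones, but are neither listed nor needed, are in the scene too. Several things have the shape of the tray; the one meant has the colours described above.

How it is judged (in metres and radians):
On the way, in this order (a step that is already met when the one before it is completed fails the run):
1. the selector stands at the square stop mark (value of joint selector between -0.13 and 0.13 rad), for 0.3 s.
2. with the selector still at stop, every mixed tube lies in the tray and every waiting tube lies in a groove of the platform (all of step 1 and x of mixed1 in the frame of tray between -0.096 and 0.096 m and y of mixed1 in the frame of tray between -0.071 and 0.071 m and z of mixed1 in the frame of tray between 0.004 and 0.0165 m and linear speed of each of mixed1, mixed2, mixed3, fresh1, fresh2, fresh3 below 0.02 m/s and contact force between each of mixed1, mixed2, mixed3, fresh1, fresh2, fresh3 and the fingers below 0.05 N and x of mixed2 in the frame of tray between -0.096 and 0.096 m and y of mixed2 in the frame of tray between -0.071 and 0.071 m and z of mixed2 in the frame of tray between 0.004 and 0.0165 m and x of mixed3 in the frame of tray between -0.096 and 0.096 m and y of mixed3 in the frame of tray between -0.071 and 0.071 m and z of mixed3 in the frame of tray between 0.004 and 0.0165 m and x of fresh1 in the frame of platform between -0.06 and 0.06 m and y of fresh1 in the frame of platform between -0.112 and 0.112 m and z of fresh1 in the frame of platform between 0.005 and 0.0105 m and angle between the x axis of each of fresh1, fresh2, fresh3 and the x axis of platform, either way round below 0.12 rad and x of fresh2 in the frame of platform between -0.06 and 0.06 m and y of fresh2 in the frame of platform between -0.112 and 0.112 m and z of fresh2 in the frame of platform between 0.005 and 0.0105 m and x of fresh3 in the frame of platform between -0.06 and 0.06 m and y of fresh3 in the frame of platform between -0.112 and 0.112 m and z of fresh3 in the frame of platform between 0.005 and 0.0105 m), for 0.3 s.
3. the timer stands three clicks above where it was and the selector at the three-dot mark (distance of timer_pointer from where it was at the start of the episode between 0.0262424 and 0.0301884 m and value of joint timer above 1.3708 rad and value of joint selector between 1.4408 and 1.7008 rad and velocity of joint selector below 0.1 rad/s), for 0.3 s.
At the end, for the whole second after the job is handed in: mixed tubes at rest flat inside the tray; waiting tubes at rest down in platform grooves (within 0.12 rad, axis under 10.5 mm above the mat); timer 3 clicks (90 degrees, within 8) clockwise of its start; selector at the three-dot mark within 0.13 rad (all of step 3 and x of mixed1 in the frame of tray between -0.096 and 0.096 m and y of mixed1 in the frame of tray between -0.071 and 0.071 m and z of mixed1 in the frame of tray between 0.004 and 0.0165 m and linear speed of each of mixed1, mixed2, mixed3, fresh1, fresh2, fresh3 below 0.02 m/s and contact force between each of mixed1, mixed2, mixed3, fresh1, fresh2, fresh3 and the fingers below 0.05 N and x of mixed2 in the frame of tray between -0.096 and 0.096 m and y of mixed2 in the frame of tray between -0.071 and 0.071 m and z of mixed2 in the frame of tray between 0.004 and 0.0165 m and x of mixed3 in the frame of tray between -0.096 and 0.096 m and y of mixed3 in the frame of tray between -0.071 and 0.071 m and z of mixed3 in the frame of tray between 0.004 and 0.0165 m and x of fresh1 in the frame of platform between -0.06 and 0.06 m and y of fresh1 in the frame of platform between -0.112 and 0.112 m and z of fresh1 in the frame of platform between 0.005 and 0.0105 m and angle between the x axis of each of fresh1, fresh2, fresh3 and the x axis of platform, either way round below 0.12 rad and x of fresh2 in the frame of platform between -0.06 and 0.06 m and y of fresh2 in the frame of platform between -0.112 and 0.112 m and z of fresh2 in the frame of platform between 0.005 and 0.0105 m and x of fresh3 in the frame of platform between -0.06 and 0.06 m and y of fresh3 in the frame of platform between -0.112 and 0.112 m and z of fresh3 in the frame of platform between 0.005 and 0.0105 m); the robot touches nothing.
It fails at once if a tube is handled while the selector is not at stop (value of joint selector above 0.27 rad and contact force between any of mixed1, mixed2, mixed3, fresh1, fresh2, fresh3 and the fingers above 0.5 N).
It fails at once if the specimen cup is pushed more than 30 mm aside or tipped over (distance of cup from where it was at the start of the episode above 0.03 m or angle between cup's own z axis and vertical above 0.4 rad).
It fails at once if the sharps bin is pushed more than 30 mm aside or tipped over (distance of sharps from where it was at the start of the episode above 0.03 m or angle between sharps's own z axis and vertical above 0.4 rad).
It fails at once if the reagent bottle is pushed more than 30 mm aside or tipped over (distance of reagent from where it was at the start of the episode above 0.03 m or angle between reagent's own z axis and vertical above 0.4 rad).
Of mixed1, mixed2, mixed3 only 2 to 3 are there at a start; the rules pass over those that are not, and their reading is None.
Of fresh1, fresh2, fresh3 only 2 to 3 are there at a start; the rules pass over those that are not, and their reading is None.
At some moment in a run one of fresh1, fresh2, fresh3 may be knocked a few centimetres aside while the robot is not near it.
Once in a run the grip may slacken for a moment while it holds something.
It also fails if it takes over 210 s, if anything falls off the work surface, if the arm or the gripper's body presses on something with over 40 N, if the wrist force passes 120 N, or if a joint passes its speed limit or range.

## Working session

There is one attempt and no reset: what is moved stays moved. The work goes in short steps, Python scripts to look and compute and a tool call to move; the robot and the scene stay as the last step left them, time stands still between calls to the robot, and variables do not carry over. Pictures are saved under pics/ and viewed, on a budget of 14 in all, crops included, one or two more only if the job needs it, and the job is handed in when it is done.

Besides the shell and the picture viewer there is one more tool, called after "Call:" as name([rows], argument=value, ...), one row to a line, values as JSON. move_arm: Moves the arm, as the interface text tells. Its arguments: {"type":"object","properties":{"commands":{"type":"array"},"squeeze":{"type":"number"}},"required":["commands"]}

```bash
ls; mkdir -p pics
cat > h.py <<'E'
from plant import *
import numpy as np, cv2
from scipy.spatial.transform import Rotation as R
def snap(n,f,crop=None,s=1):
    st=get_state(); c=capture(n); im=c["frame"]
    cv2.imwrite(f"raw_{f}.png",im)
    K=np.array(c["camera_matrix"])
    if n=="wrist":
        T=np.eye(4);T[:3,:3]=R.from_euler('xyz',st["eef_rot"],degrees=True).as_matrix();T[:3,3]=st["tcp_pos"]
        W=T@np.array(c["tool_from_camera"])
    else: W=np.linalg.inv(np.array(c["world_to_cam"]))
    np.savez(f"cal_{f}.npz",K=K,W=W)
    if crop: x0,y0,x1,y1=crop; im=im[y0:y1,x0:x1]
    im=cv2.resize(im,None,fx=s,fy=s,interpolation=cv2.INTER_CUBIC)
    cv2.imwrite(f"pics/{f}.png",im); return c
def pix(f,u,v,z):
    d=np.load(f"cal_{f}.npz");K,W=d["K"],d["W"]
    r=np.linalg.inv(K)@[u,v,1]; r=W[:3,:3]@(r*[1,-1,-1]); o=W[:3,3]
    return (o+r*(z-o[2])/r[2]).round(4)
def proj(f,p):
    d=np.load(f"cal_{f}.npz");q=np.linalg.inv(d["W"])@[*p,1]
    u=d["K"]@(q[:3]*[1,-1,-1]); return (u[:2]/u[2]).round(1)
E
python3 - <<'E'
from h import *
print(get_state())
for n in("scene","wrist","side"):
    c=snap(n,n+"0",s=1.25); print(n,c["camera_matrix"],[k for k in c]); print(np.load(f"cal_{n}0.npz")["W"].round(3))
E
```

```text
pics
{'time_s': 0.0, 'joints': array([ 1.65069963e+01,  2.05903227e+01,  6.33884679e-01, -2.00172645e-02,
       -7.01342569e+01, -1.65049546e+01]), 'qd': array([ 0.02429668,  0.0245169 , -0.0133789 , -0.04974668,  0.0121667 ,
       -0.00422163]), 'joint_torque': array([-8.00930356e-04, -5.82726967e+01,  2.93058443e+01,  6.99745238e+00,
        6.93249181e-03, -2.06530804e-04]), 'tcp_pos': array([ 6.74520509e-01, -2.35986480e-05,  2.25636394e-01]), 'eef_rot': array([ 1.79907696e+02, -7.72657812e-03, -9.00047691e+01]), 'contact_force': array([-0.66801305,  0.1752196 ,  0.13454345]), 'moment': array([ 0.02198959,  0.00320499, -0.00563799]), 'gripper_width': 0.08770977208933813}
scene [[480.12982549   0.         316.74646363]
 [  0.         480.12982549 190.7152884 ]
 [  0.           0.           1.        ]] ['frame', 'camera_matrix', 'world_to_cam']
[[-0.853 -0.396  0.341  0.896]
 [ 0.522 -0.637  0.567  0.833]
 [-0.007  0.662  0.75   1.045]
 [ 0.     0.     0.     1.   ]]
wrist [[295.91936739   0.         323.37536177]
 [  0.         295.91936739 198.43897174]
 [  0.           0.           1.        ]] ['frame', 'camera_matrix', 'tool_from_camera']
[[-1.    -0.     0.002  0.675]
 [-0.    -0.966 -0.257 -0.068]
 [ 0.002 -0.257  0.966  0.383]
 [ 0.     0.     0.     1.   ]]
side [[485.32350882   0.         310.07967895]
 [  0.         485.32350882 190.83878373]
 [  0.           0.           1.        ]] ['frame', 'camera_matrix', 'world_to_cam']
[[ 9.960e-01  7.200e-02 -6.100e-02  4.080e-01]
 [-9.400e-02  7.520e-01 -6.520e-01 -7.440e-01]
 [-1.000e-03  6.550e-01  7.560e-01  1.109e+00]
 [ 0.000e+00  0.000e+00  0.000e+00  1.000e+00]]
```

View pics/scene0.png

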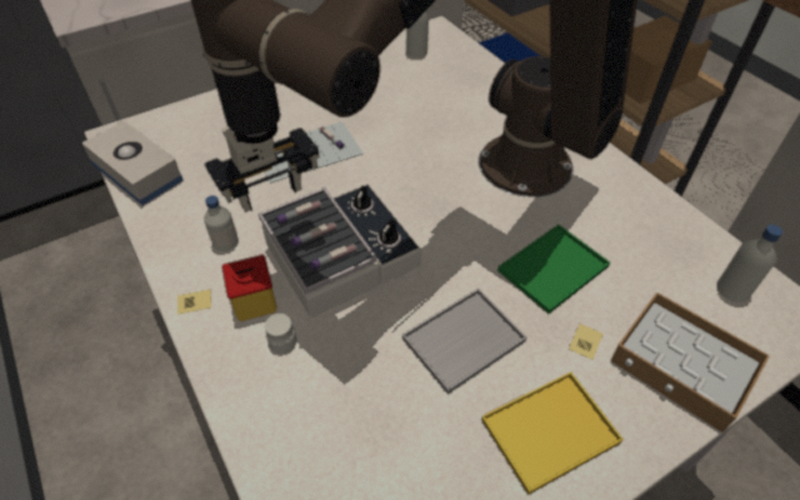

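View pics/side0.png

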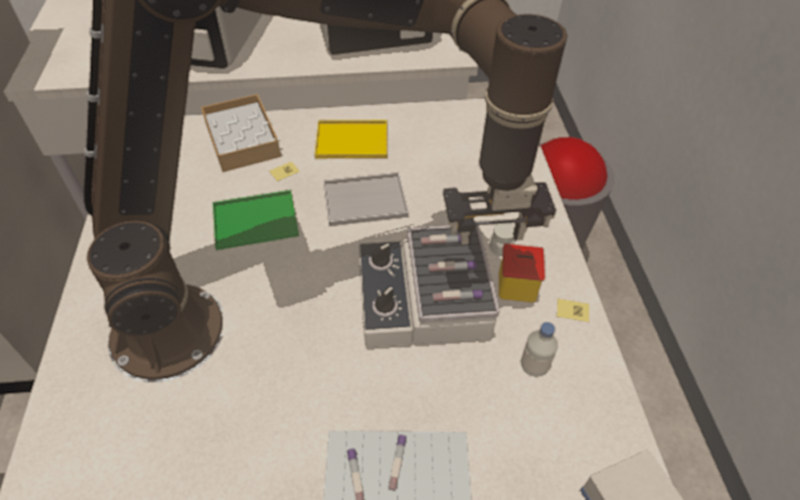

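View pics/wrist0.png

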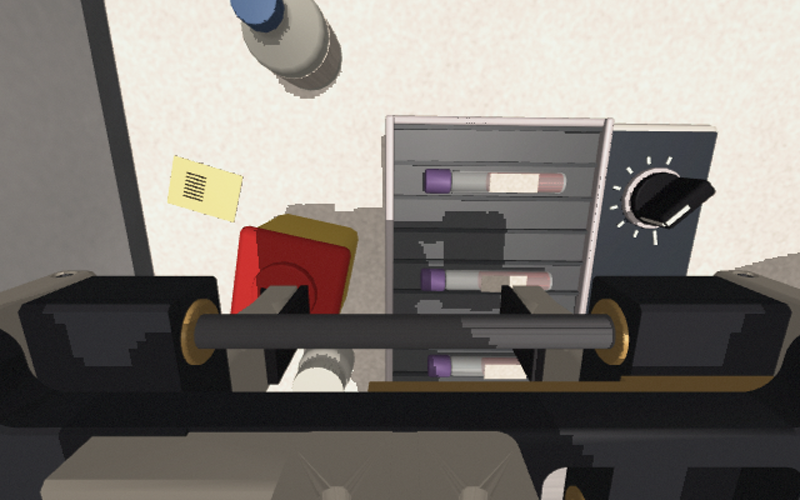

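The scene view shows the rocker at (340,250), its deck knobs at (362,203) and (385,238), three platform tubes and the pad at (335,140). Tray-shaped candidates are green (553,267), yellow (552,432) and plain grey steel (464,340). The knob on the robot's right (wrist view, 657,198) is the timer, and the grey one is the tray.

Run:
```python
from h import *
f="wrist0"; k=1/1.25
for n,u,v,z in[("t1cap",422,181,.1135),("t1end",566,183,.1135),("t2cap",421,279,.1135),("t2end",552,281,.1135),("t3cap",428,365,.1135),
 ("platfarR",388,117,.113),("platnearR",611,119,.113),("deckR",716,127,.07),("platnearL",585,308,.113),("timerdisc",657,199,.084),("tip",712,185,.114),("tail",642,209,.114),("tailbase?",672,225,.114),("sharps",297,268,.11),("bottle",258,8,.14),("cup",322,375,.065)]:
    print(n,pix(f,u*k,v*k,z))
for n,u,v,z in[("trayA",478,292,.018),("trayB",525,338,.018),("trayC",448,390,.018),("trayD",403,338,.018),("sel",383,240,.1),("tim",361,203,.1),
 ("padA",350,125,0.004),("padB",361,155,.004)]: print(n,pix("scene0",u*k,v*k,z))
for n,u,v,z in[("trayA",324,181,.018),("trayB",404,175,.018),("trayC",408,215,.018),("trayD",328,222,.018),("sel",382,260,.09),("tim",383,304,.09),
 ("padA",329,431,0.004),("padB",467,431,.004),("f1cap",352,453,.012),("f2cap",402,437,.012),("f2end",394,488,.012),("cup",502,240,.065),("sharps",523,262,.11),("bottle",547,330,.14)]: print(n,pix("side0",u*k,v*k,z))
```

```text
t1cap [ 0.6615 -0.046   0.1135]
t1end [ 0.5576 -0.0446  0.1135]
t2cap [0.6614 0.0286 0.1135]
t2end [0.56   0.0303 0.1135]
t3cap [0.6547 0.1036 0.1135]
platfarR [ 0.6855 -0.0896  0.113 ]
platnearR [ 0.5312 -0.0883  0.113 ]
deckR [ 0.4226 -0.0855  0.07  ]
platnearL [0.5314 0.0531 0.113 ]
timerdisc [ 0.4697 -0.0292  0.084 ]
tip [ 0.4523 -0.0432  0.114 ]
tail [ 0.5    -0.0258  0.114 ]
tailbase? [ 0.4757 -0.0138  0.114 ]
sharps [0.7574 0.0208 0.11  ]
bottle [ 0.7592 -0.1472  0.14  ]
cup [0.7547 0.1454 0.065 ]
trayA [0.3611 0.2764 0.018 ]
trayB [0.3495 0.4164 0.018 ]
trayC [0.5439 0.4288 0.018 ]
trayD [0.5556 0.289  0.018 ]
sel [0.4921 0.1077 0.1   ]
tim [ 0.4779 -0.0119  0.1   ]
padA [ 0.3122 -0.38    0.004 ]
padB [ 0.3483 -0.2532  0.004 ]
trayA [0.3497 0.4101 0.018 ]
trayB [0.5588 0.4129 0.018 ]
trayC [0.5527 0.2694 0.018 ]
trayD [0.3558 0.2647 0.018 ]
sel [0.4719 0.0758 0.09  ]
tim [ 0.4638 -0.0388  0.09  ]
padA [ 0.3411 -0.2592  0.004 ]
padB [ 0.6009 -0.2838  0.004 ]
f1cap [ 0.3822 -0.3086  0.012 ]
f2cap [ 0.4767 -0.2872  0.012 ]
f2end [ 0.4525 -0.3781  0.012 ]
cup [0.7501 0.1282 0.065 ]
sharps [0.7661 0.0262 0.11  ]
bottle [ 0.7611 -0.161   0.14  ]
```

Call:
move_arm([
  [-30,35,0,0,0,0,100],
  [-30,35,5,0,0,0,100],
  [-30,35,5,0,0,0,100],
  [-30,35,5,0,0,0,100],
  [-30,30,0,0,0,0,100],
  [0,0,0,0,0,0,100],
  [0,0,0,0,0,0,100],
])

```text
time_s: 0.85
tcp_pos: [0.5244, 0.1709, 0.2419]
eef_rot: [-180.0, 0.0, -89.9]
contact_force: [0.2, -0.4, 0.1]
gripper_width: 0.0876
```

Run:
```python
from h import *
snap("wrist","w1",s=1.25);print(get_state()["tcp_pos"],get_state()["eef_rot"])
```

```text
[0.52490613 0.17018323 0.24167241] [-1.79990676e+02  2.50028528e-03 -8.99403980e+01]
```

View pics/w1.png

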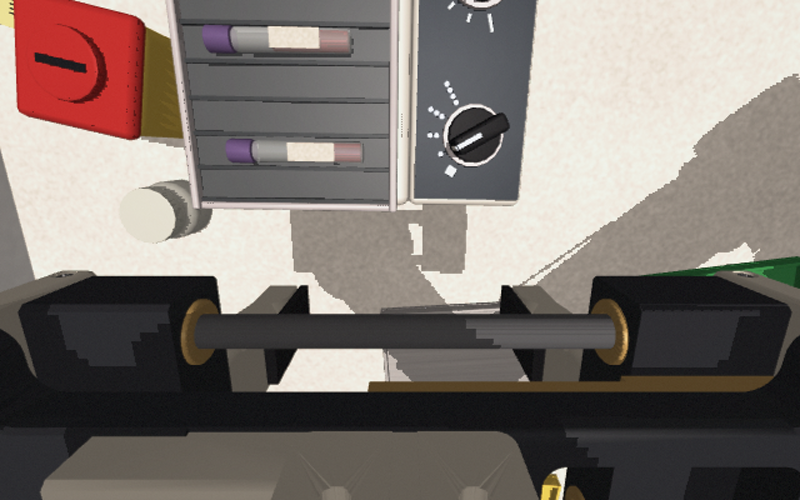

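```bash
python3 - <<'E'
from h import *
k=1/1.25;f="w1"
c=pix(f,474*k,135*k,.075)[:2]
for n,u,v,z in[("ax",474,135,.075),("sq",450,171,.07),("1",440,154,.07),("2",432,134,.07),("3",437,111,.07),("4",450,90,.07),
 ("ptr",455,151,.114),("linein",483,134,.114),("tail",506,116,.114),("tail2",498,114,.114),
 ("t3cap",226,149,.1135),("t3end",363,153,.1135),("t2cap",202,37,.1135),("t2end",352,40,.1135),
 ("platfarL",200,207,.113),("platnearL",393,210,.113),("deckL",516,203,.07),("deckR0",411,203,.07),("cup",148,214,.065),("sharps",85,65,.11),
 ("tr",418,325,.018)]:
    p=pix(f,u*k,v*k,z); d=p[:2]-c; print(n,p,np.degrees(np.arctan2(d[1],d[0])).round(0))
E
python3 - <<'E'
import cv2
a=cv2.imread('raw_w1.png')[60:150,330:430];b=cv2.imread('raw_wrist0.png')[115:205,480:580]
import numpy as np
cv2.imwrite('pics/knobs.png',cv2.resize(np.hstack([a,b]),None,fx=4,fy=4,interpolation=cv2.INTER_CUBIC))
E
```

```text
ax [0.4661 0.0911 0.075 ] 0.0
sq [0.4846 0.1211 0.07  ] 58.0
1 [0.4937 0.1067 0.07  ] 29.0
2 [0.501  0.0902 0.07  ] -1.0
3 [0.4972 0.0718 0.07  ] -32.0
4 [0.4869 0.0554 0.07  ] -60.0
ptr [0.4867 0.104  0.114 ] 32.0
linein [0.4665 0.0918 0.114 ] 60.0
tail [0.4504 0.0792 0.114 ] -143.0
tail2 [0.4564 0.0779 0.114 ] -126.0
t3cap [0.6577 0.103  0.1135] 4.0
t3end [0.5554 0.1057 0.1135] 9.0
t2cap [0.6652 0.0279 0.1135] -18.0
t2end [0.5611 0.0295 0.1135] -33.0
platfarL [0.6834 0.1467 0.113 ] 14.0
platnearL [0.5332 0.1487 0.113 ] 41.0
deckL [0.4247 0.1489 0.07  ] 126.0
deckR0 [0.5184 0.1492 0.07  ] 48.0
cup [0.7585 0.1606 0.065 ] 13.0
sharps [0.7532 0.0452 0.11  ] -9.0
tr [0.5085 0.2945 0.018 ] 78.0
```

View pics/knobs.png

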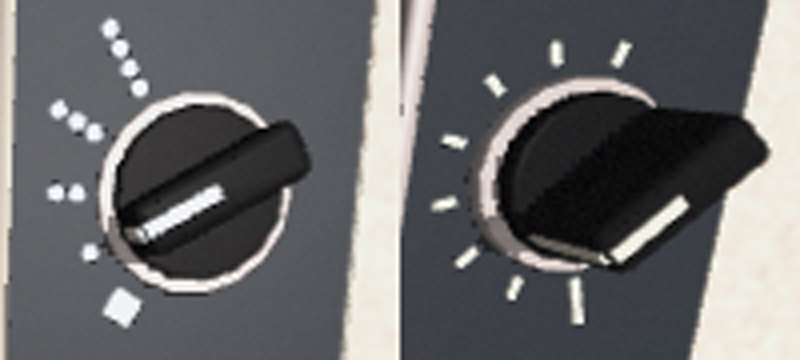

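Run:
```python
from h import *
def P(f,x0,y0,u,v,z): return pix(f,x0+u/4-.4,y0+v/4-.4,z)
f="wrist0"
t=[(575,300),(513,288),(463,257),(443,203),(453,141),(495,84),(556,52),(622,52)]
q=np.array([P(f,480-100,115,u,v,.07)[:2] for u,v in t])
A=np.c_[2*q,np.ones(8)];s=np.linalg.lstsq(A,(q**2).sum(1),rcond=None)[0];print("timer c",s[:2]);d=q-s[:2];print(np.degrees(np.arctan2(d[:,1],d[:,0])).round())
a=P(f,380,115,688,203,.114);b=P(f,380,115,612,260,.114);d=b-a;print(a,b,np.degrees(np.arctan2(d[1],d[0])))
f="w1"
a=P(f,330,60,222,190,.114);b=P(f,330,60,138,237,.114);d=b-a;print(a,b,np.degrees(np.arctan2(d[1],d[0])))
```

```text
timer c [ 0.46389593 -0.02802684]
[ 102.   71.   41.   12.  -16.  -45.  -74. -104.]
[ 0.4654 -0.0275  0.114 ] [ 0.4804 -0.0142  0.114 ] 41.56233500763477
[0.4677 0.0917 0.114 ] [0.4867 0.1023 0.114 ] 29.156917882312964
```

The selector is at one dot (pointer about 29° in world) and the timer at its second short tick (about 42°), so the timer's target is about -48°. I'm turning the selector to stop first.

Call:
move_arm([
  [-7.3,-9.8,0,0,0,-7.6,60],
  [-7.3,-9.8,0,0,0,-7.6,60],
  [-7.3,-9.8,0,0,0,-7.6,60],
  [-7.3,-9.8,0,0,0,-7.6,60],
  [-7.3,-9.8,0,0,0,-7.6,60],
  [-7.3,-9.8,0,0,0,-7.6,60],
  [-7.3,-9.8,0,0,0,-7.6,60],
  [-7.3,-9.8,0,0,0,-7.6,60],
  [0,0,-35,0,0,0,60],
  [0,0,-35,0,0,0,60],
  [0,0,-35,0,0,0,60],
  [0,0,-30,0,0,0,60],
  [0,0,-20,0,0,0,60],
  [0,0,0,0,0,0,60],
], squeeze=20)

```text
time_s: 2.3
tcp_pos: [0.4652, 0.0896, 0.0837]
eef_rot: [-180.0, -0.3, -150.9]
contact_force: [0.4, 0.9, 0.7]
gripper_width: 0.0526
```

Call:
move_arm([
  [0,0,0,0,0,0,0],
  [0,0,0,0,0,0,0],
  [0,0,0,0,0,0,0],
  [0,0,0,0,0,0,0],
  [0,0,0,0,0,0,0],
  [0,0,0,0,0,0,0],
  [0,0,0,0,0,0,0],
], squeeze=20)

```text
time_s: 3.0
tcp_pos: [0.4675, 0.0905, 0.0872]
eef_rot: [-179.9, 0.0, -150.7]
contact_force: [7.0, -10.0, 0.9]
gripper_width: 0.0137
```

Run:
```python
from h import *
print({k:np.round(v,3) for k,v in get_state().items()})
```

```text
{'time_s': np.float64(3.0), 'joints': array([ 34.818,  10.108, -34.618,   0.181, -45.257, -95.691]), 'qd': array([-0.097,  0.081,  0.019, -0.033, -0.07 , -0.066]), 'joint_torque': array([ 5.1080e+00, -3.6552e+01,  2.2121e+01,  2.2730e+00, -4.0000e-02,
       -6.0000e-03]), 'tcp_pos': array([0.468, 0.09 , 0.087]), 'eef_rot': array([-1.79873e+02,  2.90000e-02, -1.50745e+02]), 'contact_force': array([ 6.952, -9.973,  0.881]), 'moment': array([-3.54 , -2.452,  0.025]), 'gripper_width': np.float64(0.014)}
```

Call:
move_arm([
  [1,-1.2,0,0,0,0,0],
  [0,0,0,0,0,7.8,0],
  [0,0,0,0,0,7.8,0],
  [0,0,0,0,0,7.8,0],
  [0,0,0,0,0,7.8,0],
  [0,0,0,0,0,0,0],
  [0,0,0,0,0,0,0],
  [0,0,0,0,0,0,0],
])

```text
time_s: 3.8
tcp_pos: [0.4675, 0.0904, 0.0872]
eef_rot: [-180.0, 0.0, -119.6]
contact_force: [-1.2, 0.7, 5.4]
gripper_width: 0.0142
```

Call:
move_arm([
  [0,0,0,0,0,0,50],
  [0,0,0,0,0,0,50],
  [0,0,0,0,0,0,50],
  [0,0,30,0,0,0,50],
  [0,0,40,0,0,0,50],
  [0,0,40,0,0,7.8,50],
  [0,0,40,0,0,7.8,50],
  [0,0,0,0,0,7.8,50],
  [0,0,0,0,0,0,50],
])

```text
time_s: 4.7
tcp_pos: [0.4679, 0.0907, 0.2375]
eef_rot: [-179.9, 0.1, -96.1]
contact_force: [0.4, -0.2, -0.5]
gripper_width: 0.0436
```

Call:
move_arm([
  [-0.1,-7.1,0,0,0,8.1,50],
  [-0.1,-7.1,0,0,0,8.1,50],
  [-0.1,-7.1,0,0,0,8.1,50],
  [-0.1,-7.1,0,0,0,8.1,50],
  [-0.1,-7.1,0,0,0,8.1,50],
  [-0.1,-7.1,0,0,0,8.1,50],
  [-0.1,-7.1,0,0,0,8.1,60],
  [-0.1,-7.1,0,0,0,8.1,60],
  [-0.1,-7.1,0,0,0,8.1,60],
  [-0.1,-7.1,0,0,0,8.1,60],
  [-0.1,-7.1,0,0,0,8.1,60],
  [-0.1,-7.1,0,0,0,8.1,60],
  [-0.1,-7.1,0,0,0,8.1,60],
  [-0.1,-7.1,0,0,0,8.1,60],
  [-0.2,-7.1,0,0,0,8.1,60],
  [-0.2,-7.1,0,0,0,8.1,60],
  [-0.2,-7.0,0,0,0,8.1,60],
  [0,0,0,0,0,0,60],
  [0,0,0,0,0,0,60],
])

```text
time_s: 6.6
tcp_pos: [0.4651, -0.0303, 0.2357]
eef_rot: [-180.0, 0.1, 41.1]
contact_force: [-0.3, -0.4, -0.5]
gripper_width: 0.0528
```

Run:
```python
from h import *
snap("scene","s1",(230,120,370,240),5);print(get_state()["joints"].round(1))
```

```text
[ 2.060e+01  1.000e-01 -2.360e+01 -0.000e+00 -6.640e+01  1.106e+02]
```

View pics/s1.png

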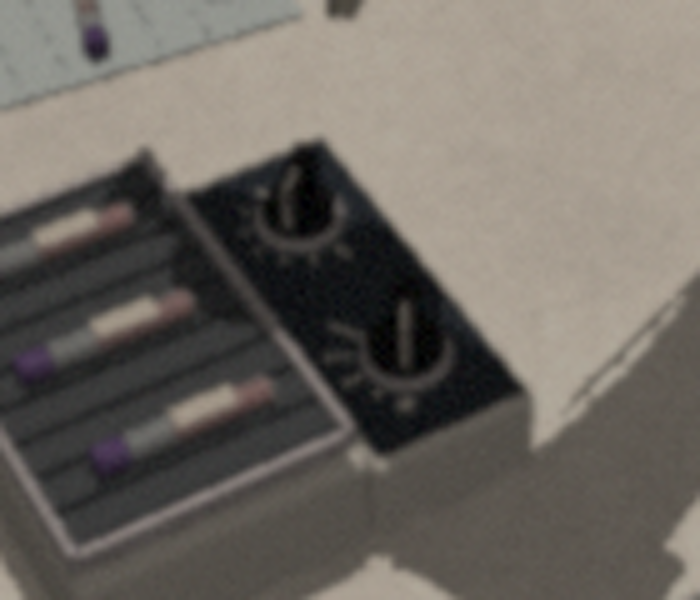

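The selector pointer (405,330) now aims at the square (405,405). Next is the timer.

Call:
move_arm([
  [0,0,-35,0,0,0,60],
  [0,0,-35,0,0,0,60],
  [0,0,-35,0,0,0,60],
  [0,0,-27,0,0,0,60],
  [0,0,-17,0,0,0,60],
  [0,0,0,0,0,0,60],
  [0,0,0,0,0,0,0],
  [0,0,0,0,0,0,0],
  [0,0,0,0,0,0,0],
  [0,0,0,0,0,0,0],
  [0,0,0,0,0,0,0],
  [0,0,0,0,0,0,0],
  [0,0,0,0,0,0,0],
])

```text
time_s: 7.95
tcp_pos: [0.4658, -0.0299, 0.088]
eef_rot: [180.0, -0.1, 41.5]
contact_force: [-1.8, 3.8, 5.3]
gripper_width: 0.0141
```

Call:
move_arm([
  [0,0,0,0,0,-7.6,0],
  [0,0,0,0,0,-7.6,0],
  [0,0,0,0,0,-7.6,0],
  [0,0,0,0,0,-7.6,0],
  [0,0,0,0,0,-7.6,0],
  [0,0,0,0,0,-7.6,0],
  [0,0,0,0,0,-7.6,0],
  [0,0,0,0,0,-7.6,0],
  [0,0,0,0,0,-7.6,0],
  [0,0,0,0,0,-7.6,0],
  [0,0,0,0,0,-7.6,0],
  [0,0,0,0,0,-7.6,0],
  [0,0,0,0,0,0,0],
  [0,0,0,0,0,0,0],
  [0,0,0,0,0,0,0],
])

```text
time_s: 9.45
tcp_pos: [0.4658, -0.0301, 0.088]
eef_rot: [-180.0, -0.0, -49.7]
contact_force: [-2.1, 2.0, 4.7]
gripper_width: 0.0141
```

Call:
move_arm([
  [0,0,0,0,0,0,50],
  [0,0,0,0,0,0,50],
  [0,0,0,0,0,0,50],
  [0,0,30,0,0,0,50],
  [0,0,40,0,0,0,50],
  [0,0,40,0,0,0,50],
  [0,0,40,0,0,0,50],
  [0,0,0,0,0,0,50],
  [0,0,0,0,0,0,50],
])

```text
time_s: 10.35
tcp_pos: [0.4658, -0.0301, 0.2382]
eef_rot: [-179.9, -0.0, -49.7]
contact_force: [-1.0, 0.1, -0.9]
gripper_width: 0.0438
```

The timer is at its target. I'll pick the mixed tube nearest the tray first.

Call:
move_arm([
  [23.5,22.2,0,0,0,8.1,45],
  [23.5,22.2,0,0,0,8.1,45],
  [23.5,22.2,0,0,0,8.1,45],
  [23.5,22.2,0,0,0,8.1,45],
  [23.5,22.2,0,0,0,8.1,45],
  [23.5,22.2,0,0,0,8.1,45],
  [0,0,-35,0,0,0,45],
  [0,0,-35,0,0,0,45],
  [0,0,-25,0,0,0,45],
  [0,0,0,0,0,0,45],
  [0,0,0,0,0,0,45],
], squeeze=15)

```text
time_s: 11.45
tcp_pos: [0.6062, 0.1026, 0.1418]
eef_rot: [179.9, 0.1, -1.1]
contact_force: [0.2, 0.4, -0.7]
gripper_width: 0.0396
```

Run:
```python
from h import *
snap("wrist","w2",s=1.25);print(get_state()["tcp_pos"],proj("w2",(.6066,.1035,.1135)),get_state()["joints"].round(1))
```

```text
[0.60704983 0.10295473 0.14306493] [323.7 226.1] [ 27.8  18.7 -13.6   0.  -57.7  61.1]
```

View pics/w2.png

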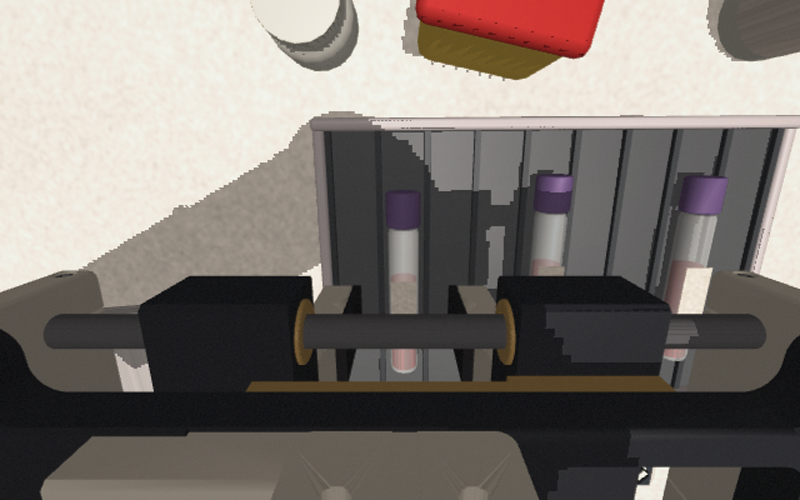

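Tube at (404,290) is centred between the fingers in the second groove from the left. Picking it.

Call:
move_arm([
  [0,0,-16,0,0,0,45],
  [0,0,-12,0,0,0,45],
  [0,0,-4.5,0,0,0,45],
  [0,0,0,0,0,0,45],
  [0,0,0,0,0,0,0],
  [0,0,0,0,0,0,0],
  [0,0,0,0,0,0,0],
  [0,0,0,0,0,0,0],
  [0,0,0,0,0,0,0],
  [0,0,15,0,0,0,0],
  [0,0,25,0,0,0,0],
  [0,0,30,0,0,0,0],
  [0,0,30,0,0,0,0],
  [0,0,0,0,0,0,0],
])

```text
time_s: 12.9
tcp_pos: [0.6089, 0.1036, 0.2149]
eef_rot: [-179.9, -0.4, -1.1]
contact_force: [0.8, -0.1, -0.2]
gripper_width: 0.0153
```

Call:
move_arm([
  [-13,24.7,0,0,0,-7.5,0],
  [-13,24.7,0,0,0,-7.5,0],
  [-13,24.7,0,0,0,-7.5,0],
  [-13,24.7,0,0,0,-7.5,0],
  [-13,24.7,0,0,0,-7.5,0],
  [-13,24.7,0,0,0,-7.5,0],
  [-13,24.7,0,0,0,-7.5,0],
  [-13,24.7,0,0,0,-7.5,0],
  [-13,24.7,0,0,0,-7.5,0],
  [-13,24.7,0,0,0,-7.5,0],
  [-13,24.7,0,0,0,-7.5,0],
  [-13,24.7,0,0,0,-7.5,0],
  [0,0,0,0,0,0,0],
  [0,0,0,0,0,0,0],
  [0,0,0,0,0,0,0],
])

```text
time_s: 14.4
tcp_pos: [0.4507, 0.3988, 0.2098]
eef_rot: [180.0, -0.0, -91.0]
contact_force: [0.1, 0.6, 0.3]
gripper_width: 0.0151
```

Run:
```python
from h import *
snap("wrist","w3",s=1.25);print({k:np.round(v,3) for k,v in get_state().items()})
```

```text
{'time_s': np.float64(14.45), 'joints': array([ 6.0069e+01,  1.4373e+01, -1.0318e+01,  1.0000e-03, -6.5332e+01,
       -6.1132e+01]), 'qd': array([-0.34 , -0.102,  0.088,  0.038, -0.072, -0.38 ]), 'joint_torque': array([ 4.2100e-01, -4.8621e+01,  2.8379e+01,  6.7740e+00, -4.2000e-02,
        2.1000e-02]), 'tcp_pos': array([0.451, 0.399, 0.21 ]), 'eef_rot': array([ 1.7999e+02, -2.1000e-02, -9.1063e+01]), 'contact_force': array([-0.729,  0.442, -1.227]), 'moment': array([-0.041, -0.043, -0.005]), 'gripper_width': np.float64(0.015)}
```

View pics/w3.png

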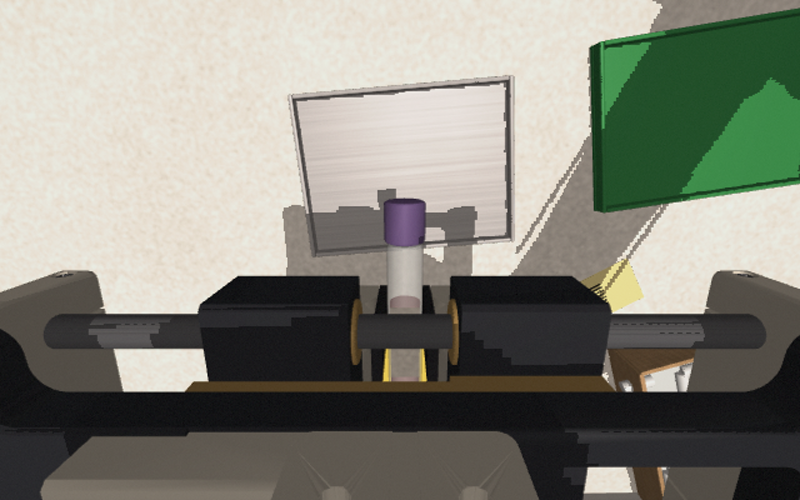

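The grey tray is fully visible, with corners at (290,95), (512,76), (512,241) and (316,257). The tube is held level.

Run:
```python
from h import *
p=np.array([pix("w3",u*.8,v*.8,.018) for u,v in[(290,95),(512,76),(512,241),(316,257)]]);print(p,p.mean(0))
print([np.linalg.norm(p[i]-p[i-1]).round(4) for i in range(4)])
x=(p[0]-p[1]+p[3]-p[2]);a=np.degrees(np.arctan2(x[1],x[0]));print("yaw",a)
c=p.mean(0)[:2]
for d in(-.058,0,.058): print(c+d*np.array([np.cos(np.radians(a)),np.sin(np.radians(a))]))
print([pix("w3",u*.8,v*.8,.215-.0) for u,v in [(405,200)]])
```

```text
[[0.5491 0.2827 0.018 ]
 [0.3545 0.2707 0.018 ]
 [0.3461 0.4186 0.018 ]
 [0.5379 0.4314 0.018 ]] [0.4469  0.35085 0.018  ]
[np.float64(0.1491), np.float64(0.195), np.float64(0.1481), np.float64(0.1922)]
yaw 3.672331853627566
[0.38901909 0.34713508]
[0.4469  0.35085]
[0.50478091 0.35456492]
[array([0.4495, 0.3511, 0.215 ])]
```

Call:
move_arm([
  [27,-23,0,0,0,2.4,0],
  [27,-23,0,0,0,2.3,0],
  [0,0,-40,0,0,0,0],
  [0,0,-45,0,0,0,0],
  [0,0,-45,0,0,0,0],
  [0,0,-35,0,0,0,0],
  [0,0,-20,0,0,0,0],
  [0,0,-10,0,0,0,0],
  [0,0,-6,0,0,0,0],
  [0,0,0,0,0,0,0],
  [0,0,0,0,0,0,0],
])

```text
time_s: 15.55
tcp_pos: [0.5053, 0.3539, 0.0102]
eef_rot: [-179.9, 0.1, -86.4]
contact_force: [-0.2, 0.2, -0.2]
gripper_width: 0.0154
```

Call:
move_arm([
  [0,0,0,0,0,0,30],
  [0,0,0,0,0,0,30],
  [0,0,0,0,0,0,30],
  [0,0,15,0,0,0,30],
  [0,0,35,0,0,0,40],
  [0,0,45,0,0,0,45],
  [0,0,45,0,0,0,45],
  [0,0,45,0,0,0,45],
  [0,0,15,0,0,0,45],
  [0,0,0,0,0,0,45],
])

```text
time_s: 16.55
tcp_pos: [0.5057, 0.3546, 0.213]
eef_rot: [-179.7, 0.3, -86.4]
contact_force: [-0.1, 0.3, -1.0]
gripper_width: 0.0391
```

Call:
move_arm([
  [8.9,-27.1,0,0,0,7.1,45],
  [8.9,-27.1,0,0,0,7.1,45],
  [8.9,-27.1,0,0,0,7.1,45],
  [8.9,-27.1,0,0,0,7.1,45],
  [8.9,-27.1,0,0,0,7.1,45],
  [8.9,-27.1,0,0,0,7.1,45],
  [8.9,-27.1,0,0,0,7.1,45],
  [8.9,-27.1,0,0,0,7.1,45],
  [8.9,-27.1,0,0,0,7.1,45],
  [8.9,-27.1,0,0,0,7.1,45],
  [8.9,-27.1,0,0,0,7.1,45],
  [8.9,-27.2,0,0,0,7.1,45],
  [0,0,-30,0,0,0,45],
  [0,0,-35,0,0,0,45],
  [0,0,-20,0,0,0,45],
  [0,0,-10,0,0,0,45],
  [0,0,-4,0,0,0,45],
  [0,0,0,0,0,0,45],
  [0,0,0,0,0,0,45],
])

```text
time_s: 18.45
tcp_pos: [0.6121, 0.0284, 0.1111]
eef_rot: [-180.0, -0.1, -1.2]
contact_force: [0.7, 0.2, -0.5]
gripper_width: 0.0397
```

Call:
move_arm([
  [0,0,0,0,0,0,0],
  [0,0,0,0,0,0,0],
  [0,0,0,0,0,0,0],
  [0,0,0,0,0,0,0],
  [0,0,0,0,0,0,0],
  [0,0,15,0,0,0,0],
  [0,0,25,0,0,0,0],
  [0,0,30,0,0,0,0],
  [0,0,30,0,0,0,0],
  [0,0,0,0,0,0,0],
])

```text
time_s: 19.45
tcp_pos: [0.6137, 0.0284, 0.2148]
eef_rot: [-179.9, -0.4, -1.2]
contact_force: [0.1, 0.3, -0.4]
gripper_width: 0.015
```

Call:
move_arm([
  [-13.7,26.9,0,0,0,-7.1,0],
  [-13.7,26.9,0,0,0,-7.1,0],
  [-13.7,26.9,0,0,0,-7.1,0],
  [-13.7,26.9,0,0,0,-7.1,0],
  [-13.7,26.9,0,0,0,-7.1,0],
  [-13.7,26.9,0,0,0,-7.1,0],
  [-13.7,26.9,0,0,0,-7.1,0],
  [-13.7,26.9,0,0,0,-7.1,0],
  [-13.7,26.9,0,0,0,-7.1,0],
  [-13.7,26.9,0,0,0,-7.1,0],
  [-13.7,26.9,0,0,0,-7.1,0],
  [-13.7,26.9,0,0,0,-7.1,0],
  [0,0,-40,0,0,0,0],
  [0,0,-45,0,0,0,0],
  [0,0,-45,0,0,0,0],
  [0,0,-35,0,0,0,0],
  [0,0,0,0,0,0,0],
])

```text
time_s: 21.15
tcp_pos: [0.4445, 0.3477, 0.0401]
eef_rot: [179.6, -0.4, -86.5]
contact_force: [-0.1, -0.6, 0.1]
gripper_width: 0.0153
```

Call:
move_arm([
  [0,0,-20,0,0,0,0],
  [0,0,-10,0,0,0,0],
  [0,0,-6,0,0,0,0],
  [0,0,0,0,0,0,0],
  [0,0,0,0,0,0,0],
  [0,0,0,0,0,0,30],
  [0,0,0,0,0,0,30],
  [0,0,0,0,0,0,30],
  [0,0,15,0,0,0,30],
  [0,0,35,0,0,0,40],
  [0,0,45,0,0,0,45],
  [0,0,45,0,0,0,45],
  [0,0,45,0,0,0,45],
  [0,0,15,0,0,0,45],
  [0,0,0,0,0,0,45],
])

```text
time_s: 22.65
tcp_pos: [0.4479, 0.3521, 0.2126]
eef_rot: [-179.8, 0.3, -86.4]
contact_force: [0.2, 0.2, -0.9]
gripper_width: 0.0397
```

Call:
move_arm([
  [13.5,-33.1,0,0,0,7.1,45],
  [13.5,-33.1,0,0,0,7.1,45],
  [13.5,-33.1,0,0,0,7.1,45],
  [13.5,-33.1,0,0,0,7.1,45],
  [13.5,-33.1,0,0,0,7.1,45],
  [13.5,-33.1,0,0,0,7.1,45],
  [13.5,-33.1,0,0,0,7.1,45],
  [13.5,-33.1,0,0,0,7.1,45],
  [13.5,-33.1,0,0,0,7.1,45],
  [13.5,-33.1,0,0,0,7.1,45],
  [13.5,-33.1,0,0,0,7.1,45],
  [13.5,-33.1,0,0,0,7.1,45],
  [0,0,-30,0,0,0,45],
  [0,0,-35,0,0,0,45],
  [0,0,-20,0,0,0,45],
  [0,0,-10,0,0,0,45],
  [0,0,-4,0,0,0,45],
  [0,0,0,0,0,0,45],
  [0,0,0,0,0,0,45],
])

```text
time_s: 24.55
tcp_pos: [0.6097, -0.0461, 0.1111]
eef_rot: [-180.0, -0.1, -1.2]
contact_force: [0.2, 0.0, 0.4]
gripper_width: 0.0394
```

Call:
move_arm([
  [0,0,0,0,0,0,0],
  [0,0,0,0,0,0,0],
  [0,0,0,0,0,0,0],
  [0,0,0,0,0,0,0],
  [0,0,0,0,0,0,0],
  [0,0,15,0,0,0,0],
  [0,0,25,0,0,0,0],
  [0,0,30,0,0,0,0],
  [0,0,30,0,0,0,0],
  [0,0,0,0,0,0,0],
])

```text
time_s: 25.55
tcp_pos: [0.6114, -0.0463, 0.2149]
eef_rot: [-180.0, -0.4, -1.2]
contact_force: [0.3, 0.6, -0.1]
gripper_width: 0.0154
```

Call:
move_arm([
  [-18.4,32.7,0,0,0,-7.1,0],
  [-18.4,32.7,0,0,0,-7.1,0],
  [-18.4,32.7,0,0,0,-7.1,0],
  [-18.4,32.7,0,0,0,-7.1,0],
  [-18.4,32.7,0,0,0,-7.1,0],
  [-18.4,32.7,0,0,0,-7.1,0],
  [-18.4,32.7,0,0,0,-7.1,0],
  [-18.4,32.7,0,0,0,-7.1,0],
  [-18.4,32.7,0,0,0,-7.1,0],
  [-18.4,32.7,0,0,0,-7.1,0],
  [-18.4,32.7,0,0,0,-7.1,0],
  [-18.4,32.7,0,0,0,-7.1,0],
  [0,0,0,0,0,0,0],
  [0,0,-40,0,0,0,0],
  [0,0,-45,0,0,0,0],
  [0,0,-45,0,0,0,0],
  [0,0,-35,0,0,0,0],
  [0,0,0,0,0,0,0],
])

```text
time_s: 27.35
tcp_pos: [0.3863, 0.3424, 0.0406]
eef_rot: [179.7, -0.4, -86.4]
contact_force: [1.9, -0.5, -0.1]
gripper_width: 0.0155
```

Call:
move_arm([
  [0,0,-20,0,0,0,0],
  [0,0,-10,0,0,0,0],
  [0,0,-6,0,0,0,0],
  [0,0,0,0,0,0,0],
  [0,0,0,0,0,0,0],
  [0,0,0,0,0,0,30],
  [0,0,0,0,0,0,30],
  [0,0,0,0,0,0,30],
  [0,0,15,0,0,0,30],
  [0,0,35,0,0,0,40],
  [0,0,45,0,0,0,45],
  [0,0,45,0,0,0,45],
  [0,0,45,0,0,0,45],
  [0,0,15,0,0,0,45],
  [0,0,0,0,0,0,45],
])

```text
time_s: 28.85
tcp_pos: [0.389, 0.3474, 0.2124]
eef_rot: [-179.8, 0.3, -86.4]
contact_force: [-0.1, -0.7, -0.7]
gripper_width: 0.0396
```

Call:
move_arm([
  [4.7,-39.1,2.5,0,0,0,45],
  [4.7,-39.1,2.5,0,0,0,45],
  [4.7,-39.1,2.5,0,0,0,45],
  [4.7,-39.1,2.5,0,0,0,45],
  [4.7,-39.1,2.5,0,0,0,45],
  [4.7,-39.1,2.5,0,0,0,45],
  [4.7,-39.1,2.5,0,0,0,45],
  [4.7,-39.1,2.5,0,0,0,45],
  [4.7,-39.1,2.5,0,0,0,45],
  [4.7,-39.1,2.5,0,0,0,45],
  [4.7,-39.1,2.5,0,0,0,45],
  [4.7,-39.1,2.5,0,0,0,45],
  [4.7,-39.1,2.5,0,0,0,45],
  [4.7,-39.1,2.5,0,0,0,45],
  [4.7,-39.1,2.5,0,0,0,45],
  [4.7,-39.1,2.5,0,0,0,45],
  [0,0,0,0,0,0,45],
  [0,0,0,0,0,0,45],
  [0,0,0,0,0,0,45],
])

```text
time_s: 30.75
tcp_pos: [0.4629, -0.2789, 0.2482]
eef_rot: [179.9, 0.0, -86.4]
contact_force: [0.6, 0.5, -0.1]
gripper_width: 0.0393
```

Run:
```python
from h import *
snap("wrist","w4",s=1.25);print(get_state()["tcp_pos"],get_state()["joints"].round(1),get_state()["eef_rot"].round(1))
c=capture("scene")["frame"][120:400,180:530]; cv2.imwrite("pics/s2.png",cv2.resize(c,None,fx=2,fy=2,interpolation=cv2.INTER_CUBIC))
```

```text
[ 0.46306013 -0.27861782  0.2485724 ] [-10.3   7.1 -14.3  -0.  -68.6  13.9] [180.    0.  -86.4]
```

View pics/w4.png

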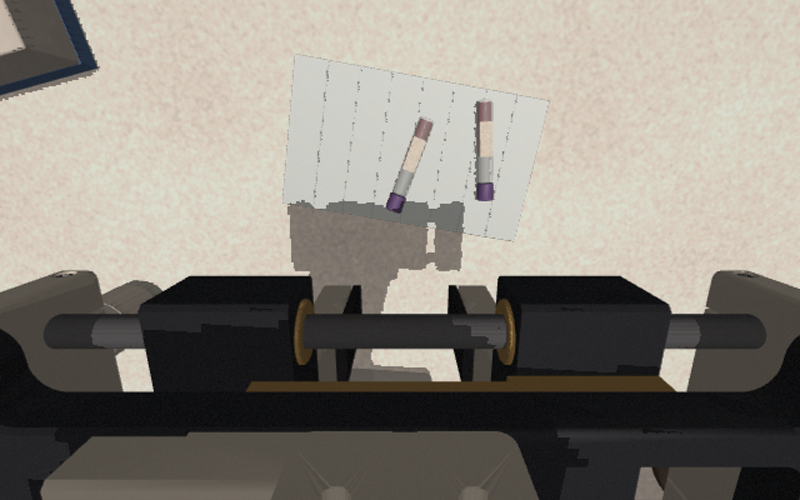

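View pics/s2.png

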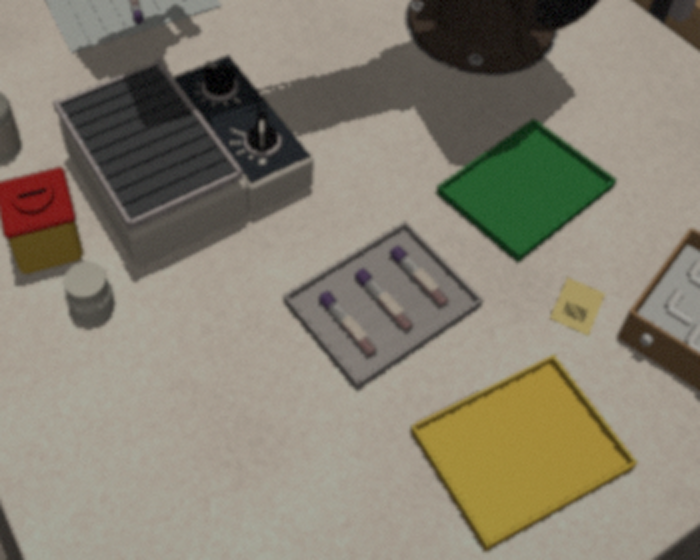

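All three mixed tubes lie flat in the steel tray. Two waiting tubes are on the pad: A from cap (395,211) to (427,119), B from (485,200) to (484,101).

Run:
```python
from h import *
for n,a,b in[("A",(394,210),(427,119)),("B",(485.5,200),(484,101))]:
    p,q=[pix("w4",u*.8,v*.8,.012) for u,v in(a,b)];d=p-q
    print(n,(p+q)/2,np.linalg.norm(d),np.degrees(np.arctan2(d[1],d[0])))
```

```text
A [ 0.4598  -0.33045  0.012  ] 0.09836915166859986 73.46254478155086
B [ 0.38385 -0.3491   0.012  ] 0.09889838219101467 97.72863699595163
```

Call:
move_arm([
  [-1.5,-17.2,0,0,0,-6.7,50],
  [-1.5,-17.2,0,0,0,-6.7,50],
  [-1.5,-17.1,0,0,0,-6.8,50],
  [0,0,-40,0,0,0,50],
  [0,0,-45,0,0,0,50],
  [0,0,-45,0,0,0,50],
  [0,0,-45,0,0,0,50],
  [0,0,-35,0,0,0,50],
  [0,0,-20,0,0,0,50],
  [0,0,-11,0,0,0,50],
  [0,0,0,0,0,0,50],
  [0,0,0,0,0,0,50],
])

```text
time_s: 32.05
tcp_pos: [0.4598, -0.3309, 0.0091]
eef_rot: [-179.9, -0.0, -106.5]
contact_force: [-0.5, 0.4, 1.2]
gripper_width: 0.0437
```

Call:
move_arm([
  [0,0,0,0,0,0,0],
  [0,0,0,0,0,0,0],
  [0,0,0,0,0,0,0],
  [0,0,0,0,0,0,0],
  [0,0,0,0,0,0,0],
  [0,0,15,0,0,0,0],
  [0,0,35,0,0,0,0],
  [0,0,45,0,0,0,0],
  [0,0,45,0,0,0,0],
  [0,0,45,0,0,0,0],
  [0,0,15,0,0,0,0],
  [0,0,0,0,0,0,0],
])

```text
time_s: 33.25
tcp_pos: [0.4603, -0.3317, 0.2115]
eef_rot: [-179.7, -0.0, -106.6]
contact_force: [0.2, -0.1, 0.6]
gripper_width: 0.0159
```

Call:
move_arm([
  [15,30.9,0,0,0,-7.4,0],
  [15,30.9,0,0,0,-7.4,0],
  [15,30.9,0,0,0,-7.4,0],
  [15,30.9,0,0,0,-7.4,0],
  [15,30.9,0,0,0,-7.4,0],
  [15,30.9,0,0,0,-7.4,0],
  [15,30.9,0,0,0,-7.4,0],
  [15,30.9,0,0,0,-7.4,0],
  [15,30.9,0,0,0,-7.5,0],
  [15,30.9,0,0,0,-7.5,0],
  [0,0,0,0,0,0,0],
  [0,0,-35,0,0,0,0],
  [0,0,-30,0,0,0,0],
  [0,0,0,0,0,0,0],
  [0,0,0,0,0,0,0],
])

```text
time_s: 34.75
tcp_pos: [0.6084, -0.0226, 0.1427]
eef_rot: [-179.9, -0.1, 179.2]
contact_force: [0.5, 0.5, 0.7]
gripper_width: 0.0156
```

Run:
```python
from h import *
snap("wrist","w5",s=1.25);print(get_state()["tcp_pos"],get_state()["eef_rot"].round(1),get_state()["gripper_width"])
```

```text
[ 0.60936839 -0.02238311  0.14389871] [-180.     0.   179.2] 0.015407691897706082
```

View pics/w5.png

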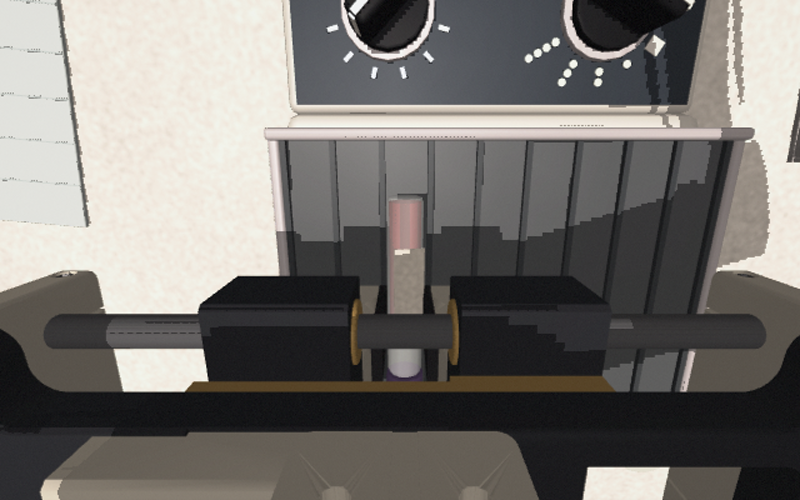

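The held tube (405,290) is centred over the third groove, between the ribs at 383 and 432. Lowering it.

Call:
move_arm([
  [0,0,-18,0,0,0,0],
  [0,0,-11,0,0,0,0],
  [0,0,-3.5,0,0,0,0],
  [0,0,0,0,0,0,0],
  [0,0,0,0,0,0,0],
  [0,0,0,0,0,0,30],
  [0,0,0,0,0,0,30],
  [0,0,0,0,0,0,30],
  [0,0,10,0,0,0,40],
  [0,0,35,0,0,0,45],
  [0,0,45,0,0,0,45],
  [0,0,15,0,0,0,45],
])

```text
time_s: 36.0
tcp_pos: [0.611, -0.0221, 0.2215]
eef_rot: [180.0, 0.4, 179.2]
contact_force: [-0.7, 0.5, 0.5]
gripper_width: 0.0391
```

Call:
move_arm([
  [-18.8,-22.3,2.8,0,0,8.2,50],
  [-18.8,-22.3,2.8,0,0,8.2,50],
  [-18.8,-22.3,2.8,0,0,8.2,50],
  [-18.8,-22.3,2.8,0,0,8.2,50],
  [-18.8,-22.3,2.8,0,0,8.2,50],
  [-18.8,-22.3,2.8,0,0,8.2,50],
  [-18.8,-22.3,2.8,0,0,8.2,50],
  [-18.8,-22.3,2.8,0,0,8.2,50],
  [-18.8,-22.3,2.8,0,0,8.2,50],
  [-18.8,-22.3,2.8,0,0,8.2,50],
  [-18.8,-22.3,2.8,0,0,8.2,50],
  [-18.8,-22.3,2.8,0,0,8.2,50],
  [0,0,0,0,0,0,50],
  [0,0,0,0,0,0,50],
  [0,0,0,0,0,0,50],
])

```text
time_s: 37.5
tcp_pos: [0.3835, -0.2894, 0.2495]
eef_rot: [-180.0, -0.0, -82.5]
contact_force: [0.5, 1.1, 0.5]
gripper_width: 0.0437
```

Run:
```python
from h import *
snap("wrist","w6",s=1.25);print(get_state()["tcp_pos"],get_state()["eef_rot"].round(1),get_state()["joints"].round(1))
im=cv2.imread("raw_w6.png")
h=cv2.cvtColor(im,cv2.COLOR_BGR2HSV)
m=cv2.inRange(h,(125,70,30),(160,255,255));n,l,s,c=cv2.connectedComponentsWithStats(m)
for i in range(1,n):
    if s[i,4]>30: print(s[i],c[i],pix("w6",*c[i],.012))
t=np.radians(97.73);print("expected cap",np.array([.38385,-.3491])+.041*np.array([np.cos(t),np.sin(t)]))
```

```text
[ 0.38368154 -0.28923481  0.24937791] [-180.    -0.   -82.4] [-13.5   1.  -20.9   0.  -68.1  21. ]
[324 177  12  14 154] [329.5        183.83766234] [ 0.3733 -0.2739  0.012 ]
expected cap [ 0.37833529 -0.30847257]
```

View pics/w6.png

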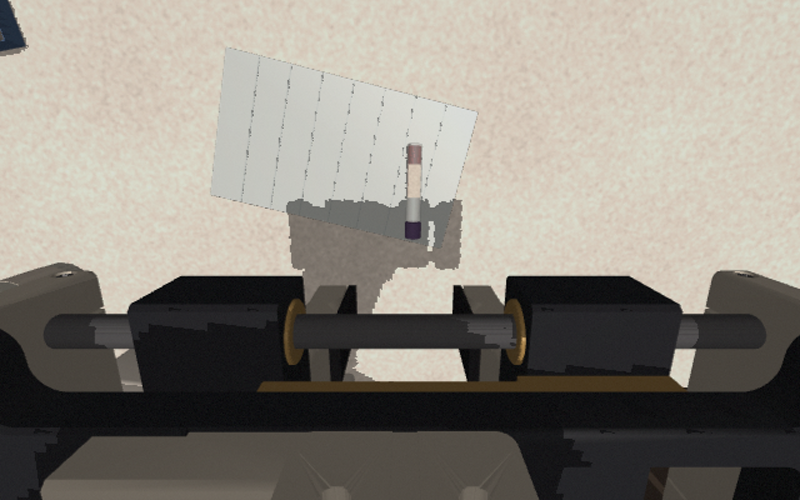

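Tube B has been knocked aside: its cap is now at (412,239) and its end at (414,143). I'm measuring it again.

Run:
```python
from h import *
p,q=[pix("w6",u*.8,v*.8,.012) for u,v in((412.5,239),(414,143))];d=p-q
print((p+q)/2,np.linalg.norm(d),np.degrees(np.arctan2(d[1],d[0])))
```

```text
[ 0.37745 -0.3141   0.012  ] 0.10134914898508031 96.9707507628808
```

Call:
move_arm([
  [-6.6,-24.6,0,0,0,-0.7,50],
  [0,0,-40,0,0,0,50],
  [0,0,-45,0,0,0,50],
  [0,0,-45,0,0,0,50],
  [0,0,-45,0,0,0,50],
  [0,0,-35,0,0,0,50],
  [0,0,-20,0,0,0,50],
  [0,0,-11,0,0,0,50],
  [0,0,0,0,0,0,50],
  [0,0,0,0,0,0,50],
  [0,0,0,0,0,0,0],
  [0,0,0,0,0,0,0],
  [0,0,0,0,0,0,0],
  [0,0,0,0,0,0,0],
  [0,0,0,0,0,0,0],
])

```text
time_s: 39.05
tcp_pos: [0.3769, -0.3144, 0.0086]
eef_rot: [-180.0, -0.0, -83.1]
contact_force: [0.9, 0.1, 2.4]
gripper_width: 0.0154
```

Call:
move_arm([
  [0,0,15,0,0,0,0],
  [0,0,35,0,0,0,0],
  [0,0,45,0,0,0,0],
  [0,0,45,0,0,0,0],
  [0,0,45,0,0,0,0],
  [0,0,15,0,0,0,0],
  [0,0,0,0,0,0,0],
])

```text
time_s: 39.75
tcp_pos: [0.378, -0.3148, 0.2112]
eef_rot: [-179.7, -0.2, -83.1]
contact_force: [0.5, 0.4, -1.7]
gripper_width: 0.0154
```

Call:
move_arm([
  [19.4,32.7,0,0,0,-8.1,0],
  [19.4,32.7,0,0,0,-8.1,0],
  [19.4,32.7,0,0,0,-8.1,0],
  [19.4,32.7,0,0,0,-8.1,0],
  [19.4,32.7,0,0,0,-8.1,0],
  [19.4,32.7,0,0,0,-8.1,0],
  [19.4,32.7,0,0,0,-8.1,0],
  [19.4,32.7,0,0,0,-8.2,0],
  [19.4,32.7,0,0,0,-8.2,0],
  [19.4,32.7,0,0,0,-8.2,0],
  [19.4,32.7,0,0,0,-8.2,0],
  [19.4,32.5,0,0,0,-8.2,0],
  [0,0,0,0,0,0,0],
  [0,0,-35,0,0,0,0],
  [0,0,-30,0,0,0,0],
  [0,0,0,0,0,0,0],
  [0,0,0,0,0,0,0],
])

```text
time_s: 41.45
tcp_pos: [0.6087, 0.0768, 0.1426]
eef_rot: [-179.9, -0.1, 179.4]
contact_force: [-0.2, 0.1, 0.8]
gripper_width: 0.0156
```

Run:
```python
from h import *
snap("wrist","w7",s=1.25);print(get_state()["tcp_pos"],get_state()["eef_rot"].round(1),get_state()["gripper_width"])
```

```text
[0.60958289 0.07713438 0.14388304] [-180.     0.   179.4] 0.01539261274557699
```

View pics/w7.png

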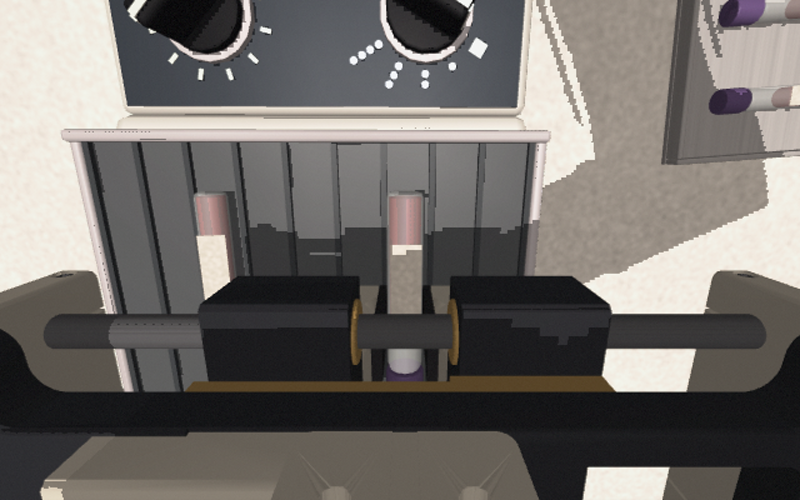

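Tube B (405,290) is centred over groove +50, tube A lies in its groove at (213,230), and the selector pointer still aims at the square.

Call:
move_arm([
  [0,0.8,-18,0,0,0,0],
  [0,0,-11,0,0,0,0],
  [0,0,-3.5,0,0,0,0],
  [0,0,0,0,0,0,0],
  [0,0,0,0,0,0,0],
  [0,0,0,0,0,0,30],
  [0,0,0,0,0,0,30],
  [0,0,0,0,0,0,30],
  [0,0,10,0,0,0,40],
  [0,0,35,0,0,0,45],
  [0,0,45,0,0,0,45],
  [0,0,35,0,0,0,45],
  [0,0,0,0,0,0,45],
  [0,0,0,0,0,0,45],
])

```text
time_s: 42.9
tcp_pos: [0.6095, 0.0784, 0.2374]
eef_rot: [179.9, 0.1, 179.3]
contact_force: [-1.0, -0.6, -0.1]
gripper_width: 0.0394
```

Run:
```python
from h import *
c=snap("wrist","w8"); a=c["frame"][90:280]
s=capture("scene")["frame"][120:310,180:480]
b=cv2.resize(s,None,fx=2,fy=2,interpolation=cv2.INTER_CUBIC)
o=np.zeros((190+380,640,3),np.uint8);o[:190]=a;o[190:,:600]=b;cv2.imwrite("pics/chk.png",o);print(get_state()["tcp_pos"])
```

```text
[0.60852917 0.07803422 0.23507835]
```

View pics/chk.png

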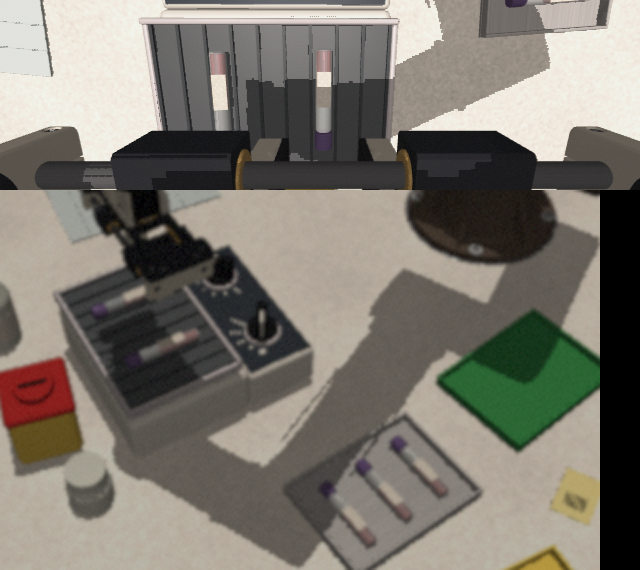

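Both waiting tubes lie in their own grooves and the three mixed tubes are in the tray. Now starting the rocker.

Call:
move_arm([
  [-17.8,1.4,0,0,0,7.5,60],
  [-17.8,1.4,0,0,0,7.5,60],
  [-17.8,1.4,0,0,0,7.5,60],
  [-17.8,1.4,0,0,0,7.5,60],
  [-17.8,1.4,0,0,0,7.5,60],
  [-17.8,1.4,0,0,0,7.5,60],
  [-17.8,1.4,0,0,0,7.5,60],
  [-18.0,1.6,0,0,0,7.5,60],
  [0,0,0,0,0,0,60],
  [0,0,-35,0,0,0,60],
  [0,0,-35,0,0,0,60],
  [0,0,-35,0,0,0,60],
  [0,0,-30,0,0,0,60],
  [0,0,-14,0,0,0,60],
  [0,0,0,0,0,0,60],
  [0,0,0,0,0,0,60],
], squeeze=20)

```text
time_s: 44.6
tcp_pos: [0.4668, 0.0894, 0.0865]
eef_rot: [180.0, -0.1, -120.7]
contact_force: [-1.1, -0.1, 0.7]
gripper_width: 0.0527
```

Call:
move_arm([
  [0,0,0,0,0,0,0],
  [0,0,0,0,0,0,0],
  [0,0,0,0,0,0,0],
  [0,0,0,0,0,0,0],
  [0,0,0,0,0,0,0],
  [0,0,0,0,0,0,0],
  [0,0,0,0,0,0,0],
])

```text
time_s: 45.3
tcp_pos: [0.4669, 0.0895, 0.0869]
eef_rot: [-180.0, 0.0, -120.6]
contact_force: [0.9, -2.4, 2.3]
gripper_width: 0.0139
```

Call:
move_arm([
  [0,0,0,0,0,-7.6,0],
  [0,0,0,0,0,-7.6,0],
  [0,0,0,0,0,-7.6,0],
  [0,0,0,0,0,-7.6,0],
  [0,0,0,0,0,-7.6,0],
  [0,0,0,0,0,-7.6,0],
  [0,0,0,0,0,-7.6,0],
  [0,0,0,0,0,-7.6,0],
  [0,0,0,0,0,-7.6,0],
  [0,0,0,0,0,-7.6,0],
  [0,0,0,0,0,-7.6,0],
  [0,0,0,0,0,-6.4,0],
  [0,0,0,0,0,0,0],
  [0,0,0,0,0,0,0],
  [0,0,0,0,0,0,0],
])

```text
time_s: 46.8
tcp_pos: [0.4668, 0.0904, 0.0869]
eef_rot: [179.9, -0.0, 149.6]
contact_force: [-3.0, 4.9, 2.6]
gripper_width: 0.0137
```

Call:
move_arm([
  [0,0,0,0,0,0,50],
  [0,0,0,0,0,0,50],
  [0,0,0,0,0,0,50],
  [0,0,30,0,0,0,50],
  [0,0,40,0,0,0,50],
  [0,0,40,0,0,0,50],
  [0,20,40,0,0,0,50],
  [0,40,0,0,0,0,50],
  [0,45,0,0,0,0,50],
  [0,45,0,0,0,0,50],
  [0,0,0,0,0,0,50],
  [0,0,0,0,0,0,50],
])

```text
time_s: 48.0
tcp_pos: [0.4661, 0.2401, 0.236]
eef_rot: [-179.9, -0.0, 149.5]
contact_force: [0.3, -0.4, -0.1]
gripper_width: 0.044
```

Run:
```python
from h import *
snap("scene","fin",(180,110,380,260),4);s=get_state();print(s["tcp_pos"],s["eef_rot"],s["contact_force"])
```

```text
[0.46620477 0.23931233 0.23616401] [-1.79926282e+02 -1.53904081e-02  1.49413563e+02] [ 0.64259435 -0.45298706 -0.18092282]
```

View pics/fin.png

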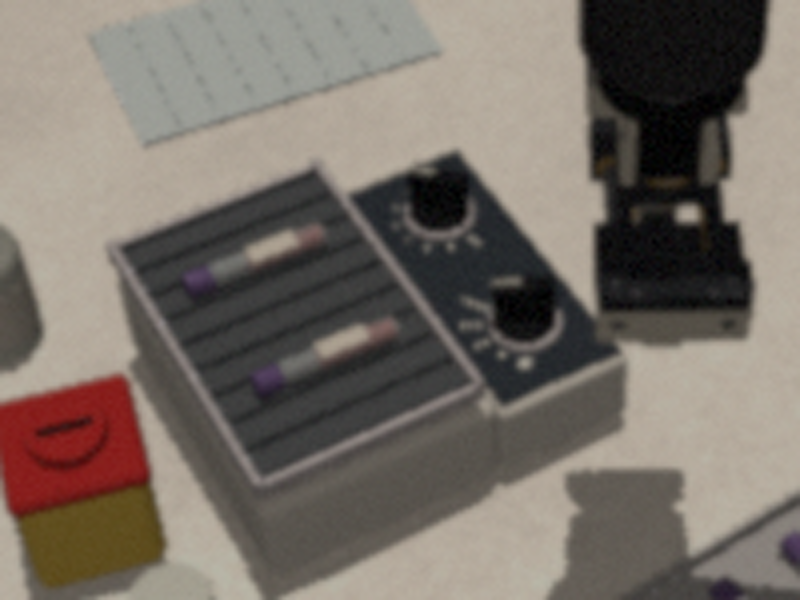

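The selector line runs from (522,280) to (492,285) and the timer line from (437,173) to (414,165). I'll check both angles, then hand in.

Run:
```python
from h import *
for n,a,b,e in[("sel",(522,280),(492,285),-31),("tim",(437,173),(414,165),-48)]:
    p,q=[pix("fin",180+u/4,110+v/4,.114) for u,v in(a,b)];d=q-p;print(n,p,q,np.degrees(np.arctan2(d[1],d[0])),"expected",e)
```

```text
sel [0.4675 0.0879 0.114 ] [0.4865 0.0813 0.114 ] -19.15561244543973 expected -31
tim [ 0.4656 -0.0299  0.114 ] [ 0.4753 -0.0454  0.114 ] -57.96140185099206 expected -48
```

The blurred view agrees only to about ±10°, so I'll confirm with the side camera.

Run:
```python
from h import *
snap("side","fin2",(280,185,350,265),7)
```

```text
(no output)
```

View pics/fin2.png

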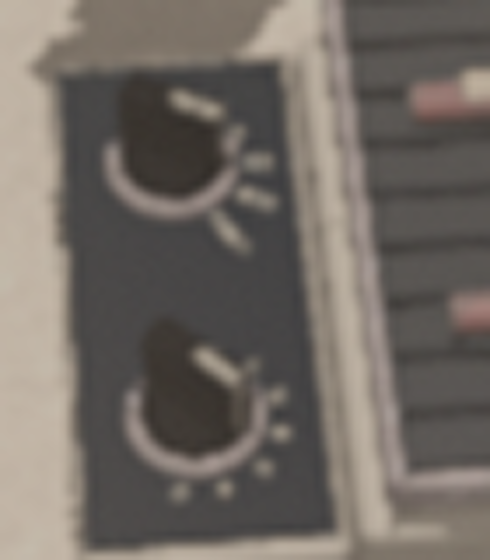

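The side view settles it. The selector line (170,97)→(220,115) comes out at about -27° once foreshortening is allowed for, and the timer line (200,352)→(238,382) at about -46°. Both match the intended clicks, so I'm handing in.

```bash
python3 -c "
from plant import *
print(close_job())"
```

```text
the job is handed in; nothing more can be done
None
```

The changeover is finished and handed in at about 48 s on the robot clock; the hand-in reported no verdict.

- **Selector to stop:** I turned it from one dot to the square stop mark before touching any tube.
- **Timer:** it stood at its second short tick. I turned it 90° clockwise, three clicks.
- **Mixed tubes:** all three went into the grey steel tray.
- **Waiting tubes:** there were only two on the pad. Each now lies in its own platform groove, at -50 and +50 mm. One had been knocked about 35 mm aside, so I measured it again before picking it up.
- **Rocker start:** I then turned the selector to the three-dot mark and backed the arm clear.

**Last checks:** the pictures showed the tubes flat in the tray and in their grooves. The cup and bin looked in place; I did not check the bottle again after the start.

**One disagreement:** the blurry scene camera put both knob angles 10–12° off what I expected. A closer side view gave roughly -27° for the selector (expected -31°) and -46° for the timer (expected -48°). Both agree with the intended clicks and with the 90° turn the gripper made on each.

I viewed 16 pictures, two past the budget of 14.

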